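Pin the microscope's balance strut and set its valve to float

ROBOT

A 6-joint arm with a two-finger parallel gripper is mounted at the origin on the work surface. World frame = base frame: x ahead of the robot, y to its left, z up, the work surface at z = 0. Lengths are in m, angles in rad, forces in N, time in s.
With the tool pointing down it reaches from about 0.35 to 0.85 m from the base axis. Payload 8.1 kg.
Tool frame: the origin (TCP) lies between the finger pads; the fingertips stand 17 mm ahead of it and the grasp point (between the pads) lies 2 mm behind it; z points along the fingers, y is the line along which they close (so a half turn about z gives the same grasp; the last joint's range is limited). The gripper opens to 93 mm and grips with 3 to 60 N. Pads are 15 mm wide; open, the fingers measure 128 mm over their backs; the gripper's body (75 mm by 188 mm) begins 65 mm behind the grasp point.
Start: joints at [1.14, 0.13, 1.488, -0, 1.523, -0.085], TCP at [0.203, 0.564, 0.236] pointing down, gripper open.
Joint ranges: [-2.96, 2.96], [-0.89, 2.26], [0.02, 2.5], [-1.34, 4.48], [0, 2.73], [-2.66, 2.66]. Speed limits (rad/s): [2.39, 2.39, 2.79, 3.14, 3.14, 3.14].

INTERFACE

Orientations are given as a unit quaternion [w, x, y, z].
In Python, from plant import r, vision gives the robot as it stands. The module is installed in compiled form; this text tells all that it offers.
- The arm moves only by the shell command python3 -m jog 'ROWS'. ROWS is JSON, a list that holds one entry, the list of rows, each a list of 7 numbers: the turn, a rotation vector about the tool's x, y, z in degrees, then the shift along the tool's x, y, z in cm, then the gripper command: -1 is shut, 1 is fully open, values between are in proportion. A call has 1 to 20 rows; each row is the pose to reach, as a shift and turn from the pose commanded when the call began, along the tool's axes at that moment; what a row does not reach only later rows make up. A row lasts 1/12 s, in which the tool goes at most 41.7 mm and 7.16 degrees, less where a joint would pass 70% of its speed; a pose out of reach is approached as far as the arm can. A call with a gripper value outside its range is refused whole. The fingers move at their own pace and stop on an object; the grip force is fixed at half the most. Time passes only in rows, so rows that repeat a pose let the fingers close. It gives the time, the measured TCP pose, the force, the opening and the grip force at its end, in the units of the state.
- r.get_obs(): the state, without advancing time (a new reading comes with each control period).
- vision.snapshot(name): name is "scene" or "top"; returns a dict with "img" (420x560x3 uint8, blue, green, red), "z_map" (420x560 float32, m along the optical axis (not along the pixel's ray), 0 where there is no reading), "camera_matrix" (3x3 intrinsics, pixels), "distortion" ([k1, k2, p1, p2, k3] as OpenCV has them; the pictures are not rectified), "world_to_cam" (4x4, takes a point from world to camera coordinates). Camera axes: x right, y down, z forward; pixel columns grow to the right and rows downward; lengths in m; the calibration is good to about 2 mm. A picture is of the moment at which its call begins.
- r.close_job(): hands the job in; it is judged then, once.
The state is a dict: "time": time; "joints": joint angles; "dq": joint speeds; "tau": joint torques, N m; "eef_pos": TCP position; "tool_rot": TCP orientation; "contact_force": force on the tool from outside, world axes, zero at the start; "torque": the same for the moment, N m; "finger_gap": finger opening in m; "grasp_force": force on a finger pad.
Only numpy, scipy, OpenCV 4.12 (cv2) and the standard library are available. Lean on these libraries where they do the work, as an engineer would, in place of code of your own. Each camera call takes 0.05 s, during which the arm holds its last target. There are 200 camera calls.

TASK

Couple the microscope lift's balance strut: take the yellow-headed pin out of its black stowage block and push it through the fork and the strut's lug from the side that faces the robot, until its head is home against the fork. Then push the red hydraulic lever away from the robot, past its stiffer detent, so that it stays in the float notch. Let go of both, and leave the bottle, the slide box and the jar where they stand.

Things in the scene. Friction and masses are not known exactly. Their poses are not given: they have to be found in the camera images.
- pin_center (a point): Middle of the axis of the loose pin, 117 mm long, about 0.16 kg. Own x: along the pin, head to tip. Head: yellow block 32 mm long (x -58.5 to -26.5 mm), 34 wide (y), 20 high (z). Shank: round steel, 20 mm diameter, x -26.5 to +58.5 mm, the last 12 mm tapering to 12 mm diameter. It lies level on a flat surface, axis 10 mm above it, and does not roll. Centre of mass near x -10 mm.
- pin_shoulder (a point): Same pin and axes: point on its axis at the front face of the head, where the shank begins.
- stowage: Fixed black block, open at the top, holding the pin at first (axis 32 mm above the bench). Origin at bench level under the pin's centre; x towards the pin's tip; spans x -67 to +12 mm, 56 mm wide, 42 mm high. Walls as high as the head and 2 mm from it: only the last 46 mm of the tip can be gripped. Lift the pin straight up by the tip, lay it on the bench, retake it by the head.
- fork_mouth (a point): Centre of the hole's mouth in the fixed fork's front face, 80 mm above the bench. Own x: along the hole, the way the pin goes in (away from the robot); z up. Aligned 24 mm holes through front cheek (12 mm), dark lug (30), rear cheek (12), 60 mm in all. Cheeks 52 mm wide, top at 104. White strut on the +y side to 110 mm. Base plate 12 mm high, to 15 mm before the mouth. Pin home: shoulder here.
- valve_pivot (a point): Lever's pivot, 55 mm above the bench, on the grey fixed valve block (110 mm along x, 80 wide, 46 high; rails beside the lever up to 64 mm; green marks on them at the float end). Own x: the way the lever is pushed (away from the robot); z up; the lever turns about y. The detent ball sits in a post on the +y side, x 0 to 22 mm, top 116 mm above the bench, 2 to 48 mm from the lever's mid-plane.
- lever_grip (a point): A point on the axis of the red round grip, 120 mm from the pivot. Grip: 32 mm diameter, from 85 to 155 mm from the pivot; below it a steel rod of 14 mm diameter.
- float_lever (a joint): Lever angle, rad, growing as it is pushed away from the robot. 0: leans 0.45 towards the robot; 0.45: upright; stop 1.02. Up to 0.45 it moves with about 2 N and stays where left. At 0.48 it meets the sprung detent ball: 8 to 14 N, easing to the crest at 0.70; let go before that, it springs back. Past about 0.8 the ball drives it on into the float notch, 0.92 to 1.02, where it stays.
- reagent: Bystander: amber bottle, 60 mm diameter, 130 mm high, origin under its centre. Leave it alone.
- slidebox: Bystander: blue and white slide box, 130 x 90 x 36 mm, origin under its centre. Leave it alone.
- jar: Bystander: clear jar with green cap, 68 mm diameter, 85 mm high, origin under its centre. Leave it alone.
Mind the look-alikes: they are no part of the job. Of the things shaped like the part that bears pin_center, the bare steel one is meant.

How it is judged:
By the outcome, as a careful person would: the job done as asked, in the order asked, and still so for the second after the job is handed in, with the robot touching nothing.
It also fails if it takes over 72 s, if anything falls off the work surface, if the arm or the gripper's body presses on something with over 40 N, if the wrist force passes 120 N, or if a joint passes its speed limit or range.

## Working session

There is one attempt and no reset: what is moved stays moved. The work goes in short steps, Python scripts to look and compute and a shell command to move; the robot and the scene stay as the last step left them, time stands still between calls to the robot, and variables do not carry over. Pictures are saved under pics/ and viewed, at most 10 in all, crops included, and the job is handed in when it is done.

```bash
mkdir -p pics; cat > h.py <<'E'
import numpy as np, cv2
from scipy.spatial.transform import Rotation as R
from plant import r, vision
def snap(n,save=None):
    s=vision.snapshot(n)
    if save: cv2.imwrite('pics/'+save,s['img'])
    return s
def cloud(s):
    h,w=s['z_map'].shape
    uv=np.stack(np.meshgrid(np.arange(w),np.arange(h)),-1).reshape(-1,1,2).astype(float)
    n=cv2.undistortPoints(uv,s['camera_matrix'],np.array(s['distortion'])).reshape(-1,2)
    z=s['z_map'].reshape(-1,1)
    pc=np.hstack([n*z,z]);T=np.linalg.inv(s['world_to_cam'])
    p=pc@T[:3,:3].T+T[:3,3]; p[z[:,0]==0]=np.nan
    return p.reshape(h,w,3)
def ray(s,u,v,h):
    n=cv2.undistortPoints(np.array([[[u,v]]],float),s['camera_matrix'],np.array(s['distortion']))[0,0]
    T=np.linalg.inv(s['world_to_cam']);d=T[:3,:3]@[n[0],n[1],1];c=T[:3,3]
    return c+d*(h-c[2])/d[2]
E
python3 - <<'E'
from h import *
for n in('scene','top'):
    s=snap(n,n+'0.png');print(np.linalg.inv(s['world_to_cam'])[:3].round(3).tolist())
print(r.get_obs())
E
```

```text
[[0.777, 0.384, -0.498, 1.24], [0.629, -0.471, 0.618, -0.799], [0.002, -0.794, -0.608, 0.922]]
[[-0.055, -0.977, 0.205, 0.279], [-0.999, 0.053, -0.012, 0.019], [0.0, -0.205, -0.979, 1.514]]
{'time': 0.1, 'joints': array([ 1.13959141e+00,  1.31113910e-01,  1.48915145e+00, -5.91503246e-06,
        1.52297462e+00, -8.53945138e-02]), 'dq': array([-0.00028503, -0.00176443, -0.00117146, -0.00104521,  0.00025566,
       -0.00021092]), 'tau': array([ 9.71113986e-04, -5.61346328e+01, -4.93089795e+01,  7.70060043e-02,
        2.92717782e-02,  1.95638727e-06]), 'eef_pos': array([0.20315577, 0.564059  , 0.23468582]), 'tool_rot': array([-2.07538437e-04,  1.72044753e-01,  9.85088790e-01, -7.97094691e-04]), 'contact_force': array([ 0.47035107,  0.02196195, -0.021679  ]), 'torque': array([-0.00319826,  0.03575253, -0.0015966 ]), 'grasp_force': 0.0, 'finger_gap': 0.09274657804292995}
```

View pics/scene0.png

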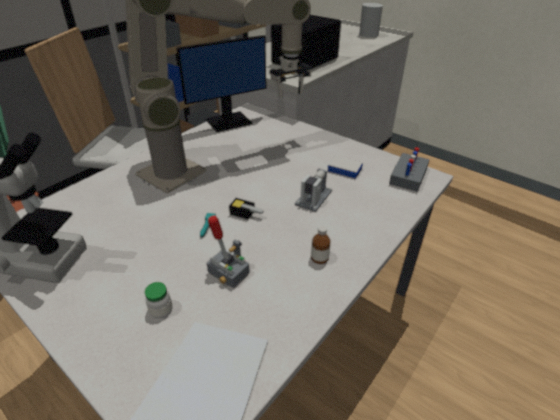

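View pics/top0.png

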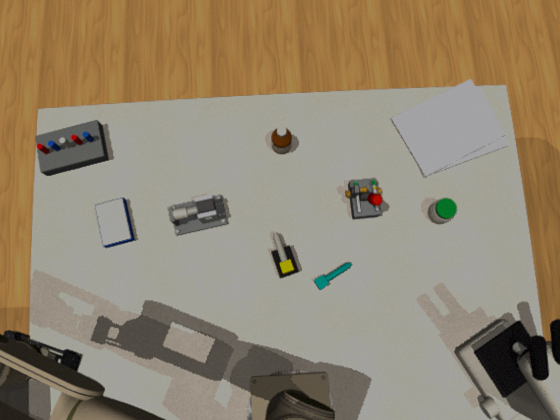

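The top view shows the stowage with the yellow pin at (284,255), a teal decoy pin at (333,275), the fork at (200,212) and the valve with its red grip at (375,200). The bottle is at (282,140), the jar at (444,210) and the slide box at (115,222). Next I'll measure and zoom in.

```bash
python3 - <<'E'
from h import *
a=[]
for n,boxes in(('top',[(245,225,325,285),(160,185,240,245),(335,170,395,230)]),('scene',[(220,190,280,225),(290,160,340,215),(190,205,260,290)])):
    s=snap(n);P=cloud(s)
    np.savez(n+'.npz',P=P,**{k:s[k] for k in s})
    row=[cv2.resize(s['img'][b:d,c:e],(266,266*(d-b)//(e-c)),interpolation=cv2.INTER_CUBIC) for c,b,e,d in boxes]
    row=[cv2.copyMakeBorder(x[:290],0,290-min(290,x.shape[0]),0,0,cv2.BORDER_CONSTANT) for x in row]
    a.append(np.hstack(row))
    hsv=cv2.cvtColor(s['img'],cv2.COLOR_BGR2HSV)
    for nm,lo,hi in(('yellow',(22,140,90),(34,255,255)),('red',(0,170,80),(6,255,255)),('green',(50,120,40),(75,255,255)),('teal',(85,140,60),(95,255,255))):
        m=cv2.inRange(hsv,lo,hi);k,l,st,c=cv2.connectedComponentsWithStats(m)
        for i in range(1,k):
            if st[i,4]>5:
                q=P[l==i];print(n,nm,st[i].tolist(),c[i].round(1),np.nanmedian(q,0).round(4),np.nanmin(q,0).round(3),np.nanmax(q,0).round(3))
cv2.imwrite('pics/z.png',np.vstack(a))
E
```

```text
top yellow [373, 187, 4, 2, 8] [374.5 187.5] [ 0.6141 -0.2739  0.0685] [ 0.612 -0.279  0.061] [ 0.618 -0.27   0.075]
top yellow [279, 259, 15, 15, 139] [286.2 266. ] [ 0.4078 -0.0094  0.0421] [ 0.39  -0.029  0.021] [0.427 0.01  0.05 ]
top red [71, 135, 6, 6, 27] [ 73.5 137.1] [0.806  0.5854 0.0999] [0.798 0.578 0.095] [0.813 0.595 0.105]
top red [37, 144, 6, 6, 27] [ 39.5 146.1] [0.7842 0.6872 0.1004] [0.776 0.68  0.095] [0.793 0.697 0.106]
top red [370, 194, 12, 11, 103] [376.  199.1] [ 0.5528 -0.2483  0.2021] [ 0.54  -0.262  0.185] [ 0.567 -0.236  0.215]
top green [372, 180, 4, 5, 17] [373.6 182.1] [ 0.6309 -0.2737  0.0678] [ 0.626 -0.278  0.062] [ 0.637 -0.268  0.073]
top green [354, 182, 4, 3, 11] [355.4 183.1] [ 0.6311 -0.2196  0.068 ] [ 0.627 -0.225  0.063] [ 0.635 -0.217  0.074]
top green [436, 199, 20, 20, 320] [445.7 208.1] [ 0.5409 -0.4678  0.0855] [ 0.513 -0.497  0.076] [ 0.568 -0.439  0.095]
top teal [314, 263, 37, 27, 283] [330.2 275.9] [ 0.3739 -0.1279  0.0195] [ 0.339 -0.194  0.009] [ 0.409 -0.087  0.03 ]
scene yellow [232, 200, 12, 7, 54] [237.1 202.9] [ 0.4053 -0.0094  0.0414] [ 0.385 -0.031  0.037] [0.426 0.012 0.046]
scene red [415, 148, 4, 2, 6] [416.5 148.5] [0.7868 0.6885 0.0993] [0.779 0.675 0.097] [0.793 0.698 0.104]
scene red [209, 217, 13, 21, 134] [215.2 227.1] [ 0.5688 -0.2571  0.182 ] [ 0.545 -0.266  0.149] [ 0.582 -0.245  0.207]
scene green [146, 283, 20, 18, 278] [155.4 291.3] [ 0.5481 -0.4727  0.085 ] [ 0.519 -0.5    0.075] [ 0.571 -0.445  0.09 ]
scene teal [206, 214, 4, 5, 8] [207.5 215.5] [ 0.3531 -0.1104  0.0189] [ 0.349 -0.124  0.018] [ 0.359 -0.101  0.022]
scene teal [201, 222, 7, 14, 37] [204.1 229.1] [ 0.3968 -0.1696  0.0178] [ 0.378 -0.194  0.012] [ 0.414 -0.141  0.022]
```

View pics/z.png

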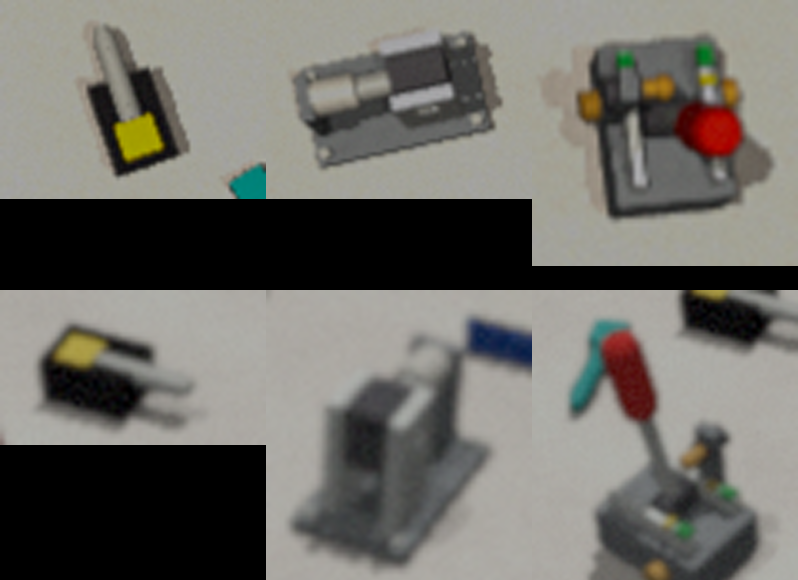

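Top-view crops: the pin shank runs up and slightly left from the yellow head. The fork's light cheeks sit above and below the dark lug, with the strut to the left. The lever's red grip leans towards the robot, with the post and ball on its left. Next I'll get the axes.

```bash
python3 - <<'E'
from h import *
s=dict(np.load('top.npz'));P=s['P'];img=s['img'];hsv=cv2.cvtColor(img,cv2.COLOR_BGR2HSV)
def rays(l,h): return np.array([ray(s,*p,h) for p in l])
# pin: block contour (black) and yellow
m=cv2.inRange(hsv,(22,140,90),(34,255,255));m[:240]=0
yy,xx=np.nonzero(m);hc=rays([(xx.mean(),yy.mean())],.042)[0];print('head top centre',hc)
b=cv2.inRange(hsv,(0,0,0),(179,255,45))|m
sub=np.zeros_like(b);sub[230:285,262:308]=b[230:285,262:308]
k,l,st,_=cv2.connectedComponentsWithStats(sub);i=1+st[1:,4].argmax();print(st[i])
# shank via depth height
Z=P[...,2];H=(Z>.022)&(Z<.06);H[:225]=0;H[285:]=0;H[:,:262]=0;H[:,308:]=0
q=P[H];print('tall',q.min(0),q.max(0),len(q))
for r0 in range(228,262,2):
    row=img[r0,266:300].astype(int).sum(1)//3;print(r0,row.tolist())
# fork
F=(Z>.09);F[:185]=0;F[245:]=0;F[:,:160]=0;F[:,240:]=0
q=P[F];print('fork tall',len(q),np.percentile(q,[0,5,50,95,100],axis=0).round(3).tolist())
for r0 in range(190,232,2): print(r0,(img[r0,164:236:2].astype(int).sum(1)//3).tolist())
E
```

```text
head top centre [ 0.40793771 -0.00963399  0.042     ]
[272 246  26  31 400]
tall [ 0.37813146 -0.04277426  0.02210447] [0.5071507  0.03083779 0.0508158 ] 665
228 [159, 158, 158, 157, 160, 158, 157, 157, 155, 160, 158, 160, 159, 159, 158, 155, 157, 159, 158, 157, 158, 158, 155, 157, 156, 155, 155, 157, 157, 158, 157, 159, 159, 159]
230 [157, 159, 157, 157, 158, 159, 158, 159, 159, 160, 159, 158, 159, 160, 158, 158, 158, 158, 159, 159, 159, 158, 156, 158, 158, 158, 156, 156, 158, 158, 157, 157, 160, 158]
232 [158, 158, 161, 158, 150, 142, 141, 142, 142, 148, 132, 136, 153, 155, 155, 158, 159, 157, 158, 158, 160, 157, 159, 158, 160, 159, 158, 160, 158, 159, 158, 158, 159, 157]
234 [157, 160, 158, 156, 142, 140, 142, 118, 128, 138, 127, 104, 94, 97, 99, 126, 152, 159, 160, 159, 156, 158, 155, 159, 158, 158, 160, 158, 160, 160, 159, 157, 159, 159]
236 [159, 156, 157, 154, 142, 142, 142, 113, 130, 140, 138, 130, 111, 81, 94, 96, 103, 148, 159, 159, 158, 158, 159, 157, 156, 157, 159, 158, 159, 159, 160, 159, 160, 159]
238 [158, 159, 158, 158, 157, 147, 138, 111, 119, 136, 145, 140, 128, 102
[... 4959 characters left out ...]
9, 158, 157, 154, 79, 32, 31, 60, 88, 88, 94, 100, 101, 101, 100, 100, 101, 104, 97, 94, 102, 102, 103, 105, 103, 104, 103, 100, 81, 85, 104, 138, 159, 158, 159]
226 [158, 157, 157, 159, 158, 105, 88, 88, 100, 102, 101, 101, 100, 102, 102, 101, 99, 103, 102, 101, 104, 103, 101, 100, 88, 79, 83, 126, 131, 154, 160, 161, 162, 159, 157, 159]
228 [159, 158, 157, 157, 160, 134, 99, 100, 102, 101, 98, 100, 102, 102, 103, 102, 101, 102, 98, 100, 83, 76, 106, 134, 137, 158, 159, 158, 161, 161, 158, 158, 163, 160, 159, 160]
230 [155, 159, 158, 159, 158, 146, 137, 125, 87, 97, 100, 101, 104, 101, 101, 97, 78, 78, 122, 136, 146, 160, 159, 162, 160, 159, 157, 161, 160, 161, 158, 160, 159, 157, 160, 157]
```

```bash
python3 - <<'E'
from h import *
s=dict(np.load('top.npz'));P=s['P']
a=cv2.resize(s['img'][180:245,160:240],(800,650),interpolation=cv2.INTER_CUBIC)[:600]
cv2.imwrite('pics/f.png',a)
E
```

```text
(no output)
```

View pics/f.png

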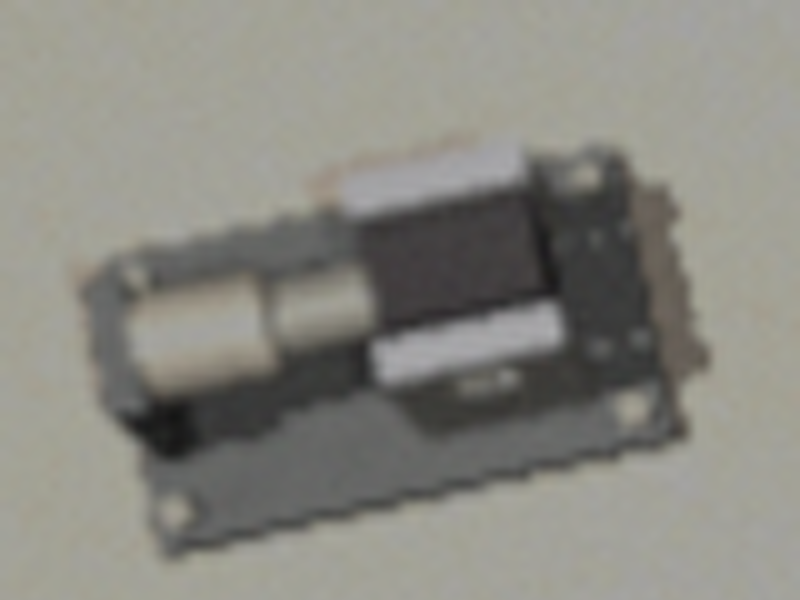

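The fork crop shows the front cheek top at zoom (370–565, 300–388), the rear cheek at (340–525, 145–215), and the strut to the left. Next I'll ray-cast these, the pin and the valve.

```bash
python3 - <<'E'
from h import *
s=dict(np.load('top.npz'));S=dict(np.load('scene.npz'));img=s['img']
K=8
def rect(mask_fn,box,h,s=s,big=1):
    c,b,e,d=box;u=cv2.resize(s['img'][b:d,c:e],None,fx=K,fy=K,interpolation=cv2.INTER_CUBIC)
    m=mask_fn(u).astype(np.uint8);m=cv2.morphologyEx(m,cv2.MORPH_OPEN,np.ones((9,9)))
    k,l,st,_=cv2.connectedComponentsWithStats(m);out=[]
    for i in np.argsort(-st[1:,4])[:big]+1:
        cn=max(cv2.findContours((l==i).astype(np.uint8),0,1)[0],key=cv2.contourArea)[:,0]
        w=np.array([ray(s,c+(x+.5)/K-.5,b+(y+.5)/K-.5,h)[:2] for x,y in cn])
        R_=cv2.minAreaRect((w*1000).astype(np.float32));out.append(R_);print(np.round(R_[0],1),np.round(R_[1],1),round(R_[2],1))
    return out
br=lambda u:(u.astype(int).sum(2)/3>112)&(u[...,0].astype(int)-u[...,2]>-4)
print('cheeks');rect(br,(190,192,218,220),.104,big=3)
hs=lambda lo,hi:(lambda u:cv2.inRange(cv2.cvtColor(u,cv2.COLOR_BGR2HSV),lo,hi)>0)
print('head');rect(hs((20,130,80),(36,255,255)),(270,250,305,280),.042)
print('stow');rect(lambda u:(u.max(2)<62)|(hs((20,100,60),(36,255,255))(u)),(265,240,310,285),.042)
print('valve');rect(lambda u:(u.astype(int).sum(2)/3<118),(338,172,392,224),.046)
for u,v in((280.3,250),(281.8,254),(283,258)):print('shank',ray(s,u,v,.032))
print('greens',ray(s,373.6,182.1,.064),ray(s,355.4,183.1,.064))
print('scene head',ray(S,237.1,202.9,.042))
# grip pts
for q in (s,S):
    hv=cv2.cvtColor(q['img'],cv2.COLOR_BGR2HSV);m=cv2.inRange(hv,(0,150,60),(8,255,255));m[:190]=0;P=q['P'][m>0]
    P=P[(abs(P[:,1]+.25)<.05)];
    for a in(.13,.15,.17,.19,.21):
        k=abs(P[:,2]-a)<.01
        if k.sum()>3:print('grip',a,P[k].mean(0).round(4),k.sum())
E
```

```text
cheeks
[557.3 202.8] [13.1 52.5] 9.7
[604.4 210.8] [12.7 51.9] 9.7
head
[408.5  -9.7] [34.7 35.9] 15.6
stow
[422.3  -5.8] [81.3 55.6] 16.1
valve
[ 591.4 -250.3] [124.6 113.9] 12.1
shank [0.45526951 0.0042033  0.032     ]
shank [0.44361432 0.00057364 0.032     ]
shank [ 0.43203655 -0.0021946   0.032     ]
greens [ 0.63187633 -0.27403433  0.064     ] [ 0.63171324 -0.22125443  0.064     ]
scene head [ 0.40645591 -0.01025843  0.042     ]
grip 0.17 [ 0.5653 -0.238   0.1703] 13
grip 0.19 [ 0.5532 -0.2412  0.1938] 35
grip 0.21 [ 0.5537 -0.25    0.2045] 79
grip 0.15 [ 0.5774 -0.2566  0.1542] 28
grip 0.17 [ 0.5726 -0.2573  0.1711] 40
grip 0.19 [ 0.5663 -0.2568  0.1901] 48
grip 0.21 [ 0.5569 -0.2545  0.2035] 36
```

```bash
cat >> h.py <<'E'
def delta(p,yang):
    "shift (cm) and rotvec (deg) in tool axes to reach TCP p, tool down with tool y at world angle yang (deg)"
    o=r.get_obs();q=o['tool_rot'];A=R.from_quat([q[1],q[2],q[3],q[0]])
    a=np.radians(yang);y=np.array([np.cos(a),np.sin(a),0]);z=np.array([0,0,-1.]);B=R.from_matrix(np.c_[np.cross(y,z),y,z])
    print('turn',(A.inv()*B).as_rotvec(degrees=True).round(2),'shift cm',(A.inv().apply(np.array(p)-o['eef_pos'])*100).round(2))
def st():
    o=r.get_obs();print({k:np.round(o[k],4).tolist() for k in('time','joints','eef_pos','tool_rot','contact_force','finger_gap','grasp_force')})
E
python3 -c "
from h import *
delta([.473,.009,.10],106);delta([.473,.009,.030],106)"
```

```text
turn [-6.000e-02 -3.000e-02 -3.581e+01] shift cm [-44.2  -43.07  13.54]
turn [-6.000e-02 -3.000e-02 -3.581e+01] shift cm [-44.2  -43.06  20.54]
```

```bash
python3 -m jog '[[[0,0,-35.8,-44.2,-43.1,8,1],[0,0,-35.8,-44.2,-43.1,8,1],[0,0,-35.8,-44.2,-43.1,8,1],[0,0,-35.8,-44.2,-43.1,8,1],[0,0,-35.8,-44.2,-43.1,8,1],[0,0,-35.8,-44.2,-43.1,8,1],[0,0,-35.8,-44.2,-43.1,8,1],[0,0,-35.8,-44.2,-43.1,8,1],[0,0,-35.8,-44.2,-43.1,8,1],[0,0,-35.8,-44.2,-43.1,8,1],[0,0,-35.8,-44.2,-43.1,8,1],[0,0,-35.8,-44.2,-43.1,8,1],[0,0,-35.8,-44.2,-43.1,8,1],[0,0,-35.8,-44.2,-43.1,8,1],[0,0,-35.8,-44.2,-43.1,8,1],[0,0,-35.8,-44.2,-43.1,8,1],[0,0,-35.8,-44.2,-43.1,13.5,1],[0,0,-35.8,-44.2,-43.1,13.5,1],[0,0,-35.8,-44.2,-43.1,13.5,1],[0,0,-35.8,-44.2,-43.1,13.5,1]]]'; python3 -c "
from h import *
st();delta([.473,.009,.030],106)"
```

```text
time: 1.87
eef_pos: [0.4721, 0.0095, 0.1]
tool_rot: [-0.001, -0.139, 0.99, 0.0]
contact_force: [-0.4, 0.4, 0.3]
finger_gap: 0.0932
grasp_force: 0.0
{'time': 1.8667, 'joints': [-0.0886, -0.1063, 1.9815, 0.0001, 1.2689, -1.9386], 'eef_pos': [0.4721, 0.0095, 0.1], 'tool_rot': [-0.0012, -0.1391, 0.9903, 0.0003], 'contact_force': [-0.4168, 0.3669, 0.2694], 'finger_gap': 0.0932, 'grasp_force': 0.0}
turn [ 0.06 -0.13 -0.01] shift cm [-0.09 -0.08  7.  ]
```

```bash
python3 -m jog '[[[0,0,0,-0.1,-0.1,4,1],[0,0,0,-0.1,-0.1,6,1],[0,0,0,-0.1,-0.1,7,1],[0,0,0,-0.1,-0.1,7,1],[0,0,0,-0.1,-0.1,7,-1],[0,0,0,-0.1,-0.1,7,-1],[0,0,0,-0.1,-0.1,7,-1],[0,0,0,-0.1,-0.1,7,-1],[0,0,0,-0.1,-0.1,7,-1],[0,0,0,-0.1,-0.1,7,-1],[0,0,0,-0.1,-0.1,7,-1],[0,0,0,-0.1,-0.1,7,-1],[0,0,0,-0.1,-0.1,7,-1],[0,0,0,-0.1,-0.1,7,-1]]]'
```

```text
time: 3.03
eef_pos: [0.4743, 0.0085, 0.0306]
tool_rot: [-0.0, -0.139, 0.99, 0.0]
contact_force: [-0.1, 0.1, -0.4]
finger_gap: 0.031
grasp_force: 0.0
```

Still closing; a few more rows, then lift straight up.

```bash
python3 -m jog '[[[0,0,0,0,0,0,-1],[0,0,0,0,0,0,-1],[0,0,0,0,0,0,-1],[0,0,0,0,0,0,-1],[0,0,0,0,0,0,-1],[0,0,0,0,0,0,-1]]]'; python3 -m jog '[[[0,0,0,0,0,-1,-1],[0,0,0,0,0,-2,-1],[0,0,0,0,0,-3,-1],[0,0,0,0,0,-4,-1],[0,0,0,0,0,-5,-1],[0,0,0,0,0,-6,-1],[0,0,0,0,0,-7,-1],[0,0,0,0,0,-7,-1]]]'; python3 - <<'E'
from h import *
s=snap('scene');cv2.imwrite('pics/l.png',cv2.resize(s['img'][150:240,200:300],(700,630)[:2])[:600]);
a=.010 #dest: pin centre on fork axis, 130 mm before mouth
c=np.array([.5514,.2018])-.135*np.array([.986,.168]);g=c+.025*np.array([.986,.168]);print(c,g)
delta([*g,.10],99.7)
E
```

```text
time: 3.53
eef_pos: [0.4743, 0.0085, 0.0306]
tool_rot: [-0.0, -0.139, 0.99, -0.0]
contact_force: [-0.5, -0.5, -0.4]
finger_gap: 0.0195
grasp_force: 30.0
time: 4.2
eef_pos: [0.476, 0.0084, 0.1035]
tool_rot: [0.002, -0.139, 0.99, -0.0]
contact_force: [0.5, 0.8, -1.4]
finger_gap: 0.0191
grasp_force: 30.0
[0.41829 0.17912] [0.44294 0.18332]
turn [-0.05  0.16  6.29] shift cm [-1.69 17.71  0.22]
```

View pics/l.png

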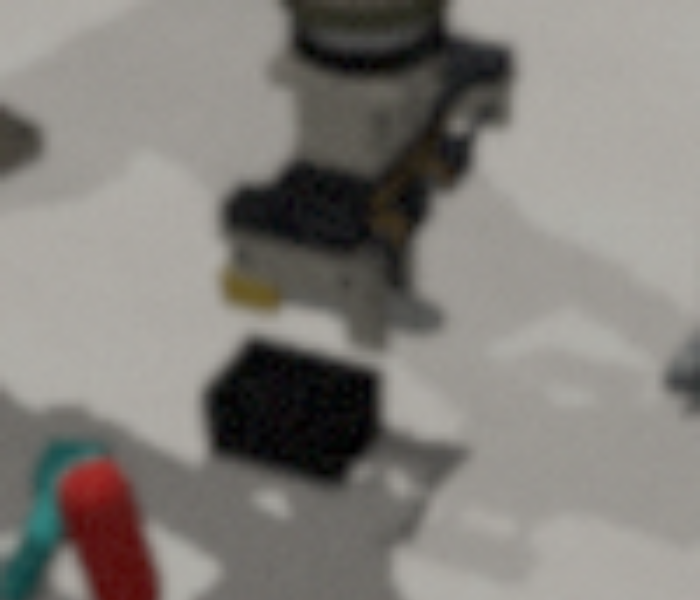

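The picture shows the pin out of the block and held level, yellow head at (250,285), block empty. I'll carry it to open bench in front of the fork, turned onto the fork's axis.

```bash
python3 -m jog '[[[0,0,6.3,-1.7,17.7,0,-1],[0,0,6.3,-1.7,17.7,0,-1],[0,0,6.3,-1.7,17.7,0,-1],[0,0,6.3,-1.7,17.7,0,-1],[0,0,6.3,-1.7,17.7,0,-1],[0,0,6.3,-1.7,17.7,2,-1],[0,0,6.3,-1.7,17.7,4,-1],[0,0,6.3,-1.7,17.7,5,-1],[0,0,6.3,-1.7,17.7,6,-1],[0,0,6.3,-1.7,17.7,6,-1],[0,0,6.3,-1.7,17.7,6,-1]]]'; python3 -c "
from h import *
st();delta([.4429,.1833,.0195],99.7)"
```

```text
time: 5.17
eef_pos: [0.4416, 0.1829, 0.0402]
tool_rot: [-0.001, -0.084, 0.996, -0.0]
contact_force: [0.3, 0.8, -1.3]
finger_gap: 0.0191
grasp_force: 30.0
{'time': 5.1667, 'joints': [0.2854, -0.0047, 2.0051, 0.0, 1.1427, -1.4538], 'eef_pos': [0.4416, 0.1829, 0.0402], 'tool_rot': [-0.0007, -0.0841, 0.9965, -0.0001], 'contact_force': [0.3088, 0.7686, -1.2983], 'finger_gap': 0.0191, 'grasp_force': 29.9987}
turn [-0.01 -0.08 -0.05] shift cm [-0.14  0.02  2.07]
```

```bash
python3 -m jog '[[[0,0,0,0,0,0.7,-1],[0,0,0,0,0,1.4,-1],[0,0,0,0,0,2,-1],[0,0,0,0,0,2.1,-1],[0,0,0,0,0,2.1,-1],[0,0,0,0,0,2.1,-1],[0,0,0,0,0,2.1,-0.3],[0,0,0,0,0,2.1,0],[0,0,0,0,0,2.1,0.5],[0,0,0,0,0,2.1,1],[0,0,0,0,0,2.1,1],[0,0,0,0,0,2.1,1],[0,0,0,0,0,2.1,1],[0,0,0,0,0,-2,1],[0,0,0,0,0,-6,1],[0,0,0,0,0,-10,1],[0,0,0,0,0,-10,1]]]'
python3 -m jog '[[[0,0,0,0,-4,0,1],[0,0,0,0,-8,0,1],[0,0,0,0,-12,0,1],[0,0,0,0,-16,0,1],[0,0,0,0,-20,0,1],[0,0,0,0,-20,0,1]]]'
python3 - <<'E'
from h import *
s=snap('top');cv2.imwrite('pics/d.png',cv2.resize(s['img'][180:300,150:310],(800,600),interpolation=2))
E
```

```text
time: 6.58
eef_pos: [0.4467, 0.1848, 0.1496]
tool_rot: [0.006, -0.084, 0.996, 0.001]
contact_force: [2.7, -0.1, 2.0]
finger_gap: 0.0877
grasp_force: 0.0
time: 7.08
eef_pos: [0.4764, -0.02, 0.1409]
tool_rot: [0.001, -0.082, 0.997, -0.001]
contact_force: [-0.4, 0.9, 0.6]
finger_gap: 0.093
grasp_force: 0.0
```

View pics/d.png

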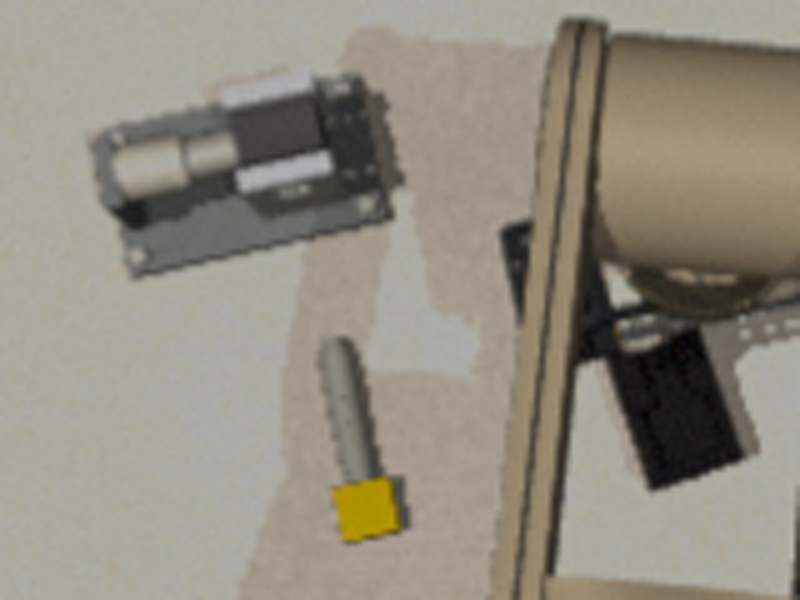

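The pin lies flat on the bench: head at zoom (368,508), tip at (335,340), pointing at the fork. I'll measure it for the head grasp.

```bash
python3 - <<'E'
from h import *
s=snap('top');K=8
c,b,e,d=200,240,245,295;u=cv2.resize(s['img'][b:d,c:e],None,fx=K,fy=K,interpolation=2)
m=cv2.inRange(cv2.cvtColor(u,cv2.COLOR_BGR2HSV),(20,130,80),(36,255,255))
cn=max(cv2.findContours(m,0,1)[0],key=cv2.contourArea)[:,0]
w=np.array([ray(s,c+(x+.5)/K-.5,b+(y+.5)/K-.5,.020)[:2] for x,y in cn])
print(cv2.minAreaRect((w*1000).astype(np.float32)))
# shank rows: steel vs bench brightness
for r0 in range(248,274,3):print(r0,(s['img'][r0,208:234].astype(int).sum(1)//3).tolist())
for x,y in((335,340),(368,508)): print(ray(s,150+x/5-.5,180+y/5-.5,.01))
st()
E
```

```text
((376.05767822265625, 171.60218811035156), (33.56584548950195, 35.40216827392578), 10.085265159606934)
248 [151, 150, 150, 151, 152, 149, 130, 128, 123, 107, 79, 77, 106, 140, 150, 164, 166, 167, 167, 169, 169, 169, 168, 168, 166, 169]
251 [149, 151, 152, 151, 150, 135, 119, 124, 138, 128, 111, 88, 68, 86, 149, 169, 167, 169, 169, 168, 167, 169, 166, 168, 167, 167]
254 [151, 151, 150, 150, 153, 146, 121, 122, 132, 133, 122, 102, 75, 76, 90, 142, 154, 158, 158, 161, 159, 157, 157, 158, 159, 157]
257 [152, 152, 153, 151, 153, 151, 123, 112, 124, 135, 130, 115, 92, 66, 75, 106, 144, 150, 146, 150, 151, 153, 149, 152, 156, 154]
260 [150, 154, 151, 149, 150, 153, 156, 130, 122, 130, 128, 120, 107, 81, 69, 79, 139, 151, 150, 150, 152, 150, 156, 156, 154, 154]
263 [154, 151, 153, 151, 152, 153, 149, 127, 115, 121, 131, 128, 117, 95, 69, 73, 102, 141, 152, 156, 156, 152, 154, 149, 153, 154]
266 [152, 149, 150, 152, 153, 153, 151, 150, 126, 119, 127, 133, 126, 108, 84, 64, 80, 137, 150, 153, 153, 151, 150, 154, 153, 155]
269 [152, 149, 150, 155, 155, 152, 150, 151, 152, 130, 123, 130, 131, 119, 102, 71, 68, 97, 140, 152, 152, 153, 153, 154, 150, 150]
272 [153, 151, 149, 154, 154, 151, 151, 153, 155, 124, 114, 124, 132, 125, 113, 89, 61, 79, 137, 156, 157, 154, 152, 153, 155, 154]
[0.47504449 0.18824952 0.01      ]
[0.37722102 0.17254158 0.01      ]
{'time': 7.1833, 'joints': [-0.1398, -0.1439, 1.9377, 0.0002, 1.3479, -1.8759], 'eef_pos': [0.4756, -0.0152, 0.1405], 'tool_rot': [-0.0, -0.0825, 0.9966, 0.0001], 'contact_force': [0.2655, 1.0925, 0.1384], 'finger_gap': 0.0931, 'grasp_force': 0.0}
```

```bash
python3 -c "
from h import *
delta([.376,.1716,.0198],99.5)"
```

```text
turn [ 0.01 -0.   -0.03] shift cm [ 6.75 20.06 12.07]
```

```bash
python3 -m jog '[[[0,0,0,6.8,20.1,0,1],[0,0,0,6.8,20.1,0,1],[0,0,0,6.8,20.1,0,1],[0,0,0,6.8,20.1,0,1],[0,0,0,6.8,20.1,0,1],[0,0,0,6.8,20.1,0,1],[0,0,0,6.8,20.1,0,1],[0,0,0,6.8,20.1,4,1],[0,0,0,6.8,20.1,7,1],[0,0,0,6.8,20.1,9,1],[0,0,0,6.8,20.1,10,1],[0,0,0,6.8,20.1,10,1]]]'; python3 -c "
from h import *
delta([.376,.1716,.0198],99.5)"
```

```text
time: 8.18
eef_pos: [0.373, 0.1718, 0.0382]
tool_rot: [-0.002, -0.084, 0.996, -0.001]
contact_force: [-0.0, 0.0, 0.1]
finger_gap: 0.093
grasp_force: 0.0
turn [-0.05 -0.27  0.16] shift cm [-0.31 -0.07  1.84]
```

```bash
python3 -m jog '[[[0,0,0,-0.1,0,0.9,1],[0,0,0,-0.1,0,1.7,1],[0,0,0,-0.1,0,1.9,1],[0,0,0,-0.1,0,1.9,1],[0,0,0,-0.1,0,1.9,-1],[0,0,0,-0.1,0,1.9,-1],[0,0,0,-0.1,0,1.9,-1],[0,0,0,-0.1,0,1.9,-1],[0,0,0,-0.1,0,1.9,-1],[0,0,0,-0.1,0,1.9,-1],[0,0,0,-0.1,0,1.9,-1],[0,0,0,-0.1,0,1.9,-1],[0,0,0,-0.1,0,1.9,-1],[0,0,0,-0.1,0,1.9,-1],[0,0,0,-0.1,0,1.9,-1],[0,0,0,-0.1,0,1.9,-1],[0,0,0,-0.1,0,1.9,-1],[0,0,0,-0.1,0,1.9,-1]]]'; python3 -c "
from h import *
st()"
```

```text
time: 9.68
eef_pos: [0.3757, 0.173, 0.0216]
tool_rot: [-0.0, -0.084, 0.996, -0.0]
contact_force: [-0.5, -1.2, -0.1]
finger_gap: 0.0337
grasp_force: 30.0
{'time': 9.6833, 'joints': [0.3075, -0.1586, 2.1886, -0.0001, 1.1118, -1.4323], 'eef_pos': [0.3757, 0.173, 0.0216], 'tool_rot': [-0.0001, -0.0844, 0.9964, -0.0], 'contact_force': [-0.4688, -1.2448, -0.0659], 'finger_gap': 0.0337, 'grasp_force': 29.9588}
```

```bash
python3 -m jog '[[[0,0,0,0,0,-1.5,-1],[0,0,0,0,0,-3,-1],[0,0,0,0,0,-4.5,-1],[0,0,0,0,0,-6,-1],[0,0,0,0,0,-7,-1],[0,0,0,-1,0,-7,-1],[0,0,0,-2,0,-7,-1],[0,0,0,-3,0,-7,-1],[0,0,0,-4,0,-7,-1],[0,0,0,-4,0,-7,-1],[0,0,0,-4,0,-7,-1],[0,0,0,-4,0,-7,-1]]]'; python3 - <<'E'
from h import *
st()
S=snap('scene');s=snap('top')
a=cv2.resize(s['img'][180:290,180:260],(400,550),interpolation=2);b=cv2.resize(S['img'][150:260,240:320],(400,550),interpolation=2)
cv2.imwrite('pics/i.png',np.hstack([a,b]))
np.savez('i.npz',P=cloud(s),PS=cloud(S),img=s['img'],simg=S['img'])
E
```

```text
time: 10.68
eef_pos: [0.4143, 0.1796, 0.0911]
tool_rot: [-0.001, -0.084, 0.996, -0.0]
contact_force: [-0.3, -0.9, -2.1]
finger_gap: 0.0334
grasp_force: 30.0
{'time': 10.6833, 'joints': [0.2953, -0.1562, 2.0442, 0.0001, 1.255, -1.4445], 'eef_pos': [0.4143, 0.1796, 0.0911], 'tool_rot': [-0.0007, -0.0844, 0.9964, -0.0001], 'contact_force': [-0.3448, -0.9315, -2.1397], 'finger_gap': 0.0334, 'grasp_force': 29.9615}
```

View pics/i.png

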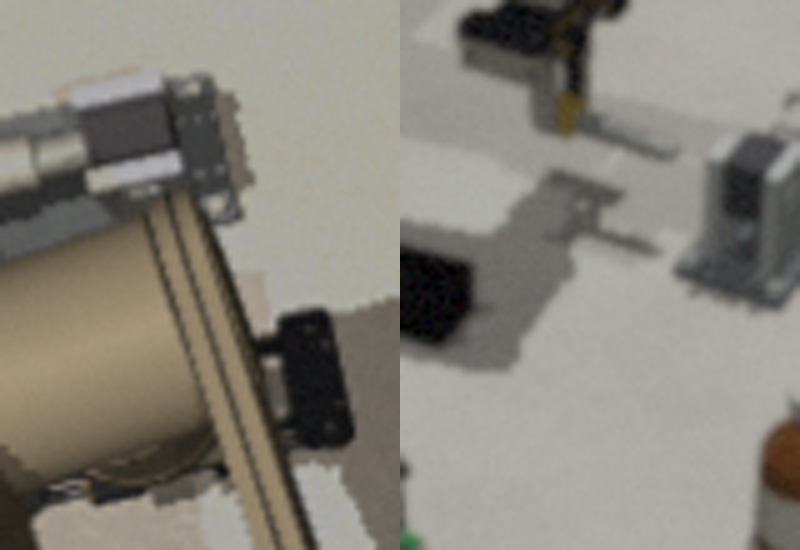

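Left half: top view, hand hides the pin. Right half: scene view, pin level from its head at zoom (570,115) to its tip at (675,152), with the fork ahead at (710,200). I'll check its line against the fork in this view.

```bash
python3 - <<'E'
from h import *
s=snap('scene');P=cloud(s);K=8
g=cv2.cvtColor(s['img'],cv2.COLOR_BGR2GRAY)
for u in range(272,300,2): print(u,g[166:190,u].tolist(),)
# cheek tops in scene: bright
c,b,e,d=290,165,335,215
u=cv2.resize(s['img'][b:d,c:e],None,fx=K,fy=K,interpolation=2);
ax=np.array([.986,.168]);n=np.array([-.168,.986]);M=np.array([.5514,.2018])
for sl in (slice(None),):
    q=P[165:195,270:296].reshape(-1,3);q=q[(q[:,2]>.06)&(q[:,2]<.1)]
    a=(q[:,:2]-M)@ax*1000;l=(q[:,:2]-M)@n*1000
    for lo in range(-100,0,10):
        k=(a>lo)&(a<lo+10)
        if k.sum()>2:print(lo,k.sum(),'lat',l[k].mean().round(1),'z',(q[k,2].mean()*1000).round(1),(q[k,2].max()*1000).round(1))
q=P[160:215,290:335].reshape(-1,3);q=q[(q[:,2]>.095)&(q[:,2]<.112)]
a=(q[:,:2]-M)@ax*1000;l=(q[:,:2]-M)@n*1000
for lo in range(-10,70,6):
    k=(a>lo)&(a<lo+6)&(abs(l)<40)
    if k.sum()>2:print('fork',lo,k.sum(),np.percentile(l[k],[3,50,97]).round(1),(np.median(q[k,2])*1000).round(1))
E
```

```text
272 [93, 85, 80, 74, 74, 72, 75, 72, 76, 76, 84, 117, 141, 152, 151, 152, 149, 134, 105, 86, 84, 93, 103, 103]
274 [26, 32, 39, 59, 71, 75, 71, 72, 78, 79, 94, 120, 143, 152, 153, 154, 150, 148, 128, 95, 87, 87, 94, 90]
276 [54, 63, 64, 71, 71, 75, 77, 78, 75, 80, 97, 128, 149, 155, 155, 156, 153, 150, 140, 120, 93, 85, 82, 91]
278 [145, 143, 141, 133, 129, 122, 104, 84, 82, 77, 84, 112, 139, 152, 155, 156, 154, 156, 153, 138, 105, 84, 82, 82]
280 [168, 170, 164, 154, 149, 148, 133, 112, 107, 100, 87, 93, 122, 146, 153, 155, 159, 164, 163, 152, 130, 101, 84, 81]
282 [171, 168, 165, 157, 152, 148, 147, 139, 132, 119, 103, 89, 100, 134, 156, 167, 163, 163, 159, 154, 143, 120, 87, 87]
284 [170, 171, 169, 160, 152, 152, 148, 146, 139, 128, 114, 96, 93, 124, 154, 161, 157, 154, 154, 154, 150, 136, 117, 115]
286 [170, 169, 168, 162, 154, 151, 152, 150, 145, 138, 124, 112, 102, 109, 136, 152, 155, 158, 152, 153, 154, 149, 149, 152]
288 [169, 169, 169, 166, 160, 152, 151, 149, 148, 143, 133, 123, 111, 101, 111, 139, 149, 156, 153, 153, 152, 154, 154, 153]
290 [170, 170, 170, 167, 162, 155, 1
[... 488 characters left out ...]
 170, 170, 167, 161, 154, 152, 152, 151, 152, 153, 153, 161, 162, 157, 154, 155, 152, 154, 154, 153]
-100 13 lat -3.8 z 83.6 92.6
-90 12 lat -5.4 z 83.1 89.3
-80 10 lat -5.4 z 84.4 91.1
-70 14 lat -5.1 z 83.8 90.3
-60 12 lat -4.5 z 83.6 89.2
-50 12 lat -5.7 z 83.1 89.8
-40 4 lat -0.7 z 83.7 86.8
fork -4 8 [-26.6 -10.   15. ] 101.9
fork 2 16 [-26.   -6.7  24.2] 102.7
fork 8 18 [-26.4  -3.2  22.4] 102.9
fork 14 10 [-23.3  -2.7  21.1] 102.8
fork 20 16 [-26.4  -7.2  17.3] 102.1
fork 26 14 [-27.3  -9.   17.5] 102.6
fork 32 15 [-26.2  -8.4  18.9] 103.4
fork 38 18 [-25.9  -6.4  20.7] 101.8
fork 44 11 [-25.3  -6.1  19.7] 101.6
fork 50 16 [-28.6 -10.7  17.5] 103.2
fork 56 18 [-28.8  -2.6  24.2] 101.4
```

The pin is level and parallel, about 1 mm to the +y side of the hole's axis. I'll shift it and start inserting slowly.

```bash
python3 -m jog '[[[0,0,0,-1,-0.1,-0.05,-1],[0,0,0,-2,-0.1,-0.05,-1],[0,0,0,-3,-0.1,-0.05,-1],[0,0,0,-3.5,-0.1,-0.05,-1],[0,0,0,-4,-0.1,-0.05,-1],[0,0,0,-4.5,-0.1,-0.05,-1],[0,0,0,-5,-0.1,-0.05,-1],[0,0,0,-5.5,-0.1,-0.05,-1],[0,0,0,-5.5,-0.1,-0.05,-1]]]'
```

```text
time: 11.58
eef_pos: [0.4703, 0.1882, 0.0923]
tool_rot: [0.0, -0.084, 0.996, 0.0]
contact_force: [0.5, -0.1, -1.8]
finger_gap: 0.0338
grasp_force: 30.0
```

```bash
python3 -m jog '[[[0,0,0,-0.5,0,0,-1],[0,0,0,-1,0,0,-1],[0,0,0,-1.5,0,0,-1],[0,0,0,-2,0,0,-1],[0,0,0,-2,0,0,-1]]]'; python3 -c "
from h import *
st();delta([.5514,.2018,.0915],99.7)"
```

```text
time: 12.0
eef_pos: [0.4903, 0.1916, 0.0923]
tool_rot: [0.0, -0.084, 0.996, 0.0]
contact_force: [-0.6, 0.8, -1.4]
finger_gap: 0.0339
grasp_force: 30.0
{'time': 12.0, 'joints': [0.2751, 0.0496, 1.8439, -0.0, 1.2472, -1.4646], 'eef_pos': [0.4903, 0.1916, 0.0923], 'tool_rot': [0.0004, -0.0844, 0.9964, 0.0001], 'contact_force': [-0.56, 0.8238, -1.3945], 'finger_gap': 0.0339, 'grasp_force': 29.9614}
turn [ 0.    0.05 -0.02] shift cm [-6.2  -0.02  0.09]
```

```bash
python3 -m jog '[[[0,0,0,-0.5,0,0.05,-1],[0,0,0,-1,0,0.05,-1],[0,0,0,-1.5,0,0.05,-1],[0,0,0,-2,0,0.05,-1],[0,0,0,-2.5,0,0.05,-1],[0,0,0,-3,0,0.05,-1],[0,0,0,-3.5,0,0.05,-1],[0,0,0,-4,0,0.05,-1],[0,0,0,-4,0,0.05,-1],[0,0,0,-4,0,0.05,-1]]]'
python3 -m jog '[[[0,0,0,-0.2,0,0,-1],[0,0,0,-0.4,0,0,-1],[0,0,0,-0.5,0,0,-1],[0,0,0,-0.6,0,0,-1],[0,0,0,-0.6,0,0,-1]]]'
```

```text
time: 12.83
eef_pos: [0.5289, 0.1982, 0.0916]
tool_rot: [-0.0, -0.084, 0.996, -0.0]
contact_force: [-0.6, 0.9, -2.9]
finger_gap: 0.0338
grasp_force: 30.0
time: 13.25
eef_pos: [0.5347, 0.1992, 0.0917]
tool_rot: [0.0, -0.084, 0.996, 0.0]
contact_force: [0.2, 0.2, -1.5]
finger_gap: 0.034
grasp_force: 30.0
```

```bash
python3 -m jog '[[[0,0,0,-0.1,0,0,-1],[0,0,0,-0.2,0,0,-1],[0,0,0,-0.2,0,0,-1],[0,0,0,-0.2,0,0,-1]]]'; python3 -m jog '[[[0,0,0,-0.1,0,0,-1],[0,0,0,-0.2,0,0,-1],[0,0,0,-0.2,0,0,-1],[0,0,0,-0.2,0,0,-1]]]'
```

```text
time: 13.58
eef_pos: [0.5352, 0.1993, 0.0913]
tool_rot: [-0.002, -0.085, 0.996, -0.0]
contact_force: [-5.9, -1.8, 2.3]
finger_gap: 0.034
grasp_force: 30.0
time: 13.92
eef_pos: [0.5355, 0.1993, 0.0908]
tool_rot: [-0.004, -0.085, 0.996, -0.001]
contact_force: [-14.8, -3.3, 6.2]
finger_gap: 0.0336
grasp_force: 30.0
```

Contact came at the expected place: TCP x is 0.535 and the shoulder is at the mouth. I'll relax the push, open and lift clear.

```bash
python3 -m jog '[[[0,0,0,0.2,0,0,-1],[0,0,0,0.2,0,0,-1],[0,0,0,0.2,0,0,-0.2],[0,0,0,0.2,0,0,0.2],[0,0,0,0.2,0,0,0.4],[0,0,0,0.2,0,0,0.6],[0,0,0,0.2,0,0,0.6],[0,0,0,0.2,0,0,0.6],[0,0,0,0.2,0,0,0.6],[0,0,0,0.2,0,-3,0.6],[0,0,0,0.2,0,-6,0.6],[0,0,0,0.2,0,-10,0.6],[0,0,0,0.2,0,-14,0.6],[0,0,0,4,0,-18,0.6],[0,0,0,8,0,-18,-1],[0,0,0,8,-4,-18,-1],[0,0,0,8,-8,-18,-1],[0,0,0,8,-12,-18,-1],[0,0,0,8,-16,-18,-1],[0,0,0,8,-20,-18,-1]]]'; python3 - <<'E'
from h import *
st()
S=snap('scene');s=snap('top')
a=cv2.resize(s['img'][180:260,160:240],(550,550),interpolation=2);b=cv2.resize(S['img'][150:215,285:345],(250,270),interpolation=2)
b=cv2.copyMakeBorder(b,0,280,0,0,0)
cv2.imwrite('pics/j.png',np.hstack([a,b]))
E
```

```text
time: 15.58
eef_pos: [0.4933, -0.0124, 0.2721]
tool_rot: [0.001, -0.085, 0.996, -0.0]
contact_force: [0.8, -0.3, -0.5]
finger_gap: 0.0386
grasp_force: 0.0
{'time': 15.5833, 'joints': [-0.1291, -0.1752, 1.7232, -0.0, 1.5923, -1.8697], 'eef_pos': [0.4933, -0.0124, 0.2721], 'tool_rot': [0.0006, -0.0848, 0.9964, -0.0001], 'contact_force': [0.846, -0.2635, -0.5242], 'finger_gap': 0.0386, 'grasp_force': 0.0}
```

View pics/j.png

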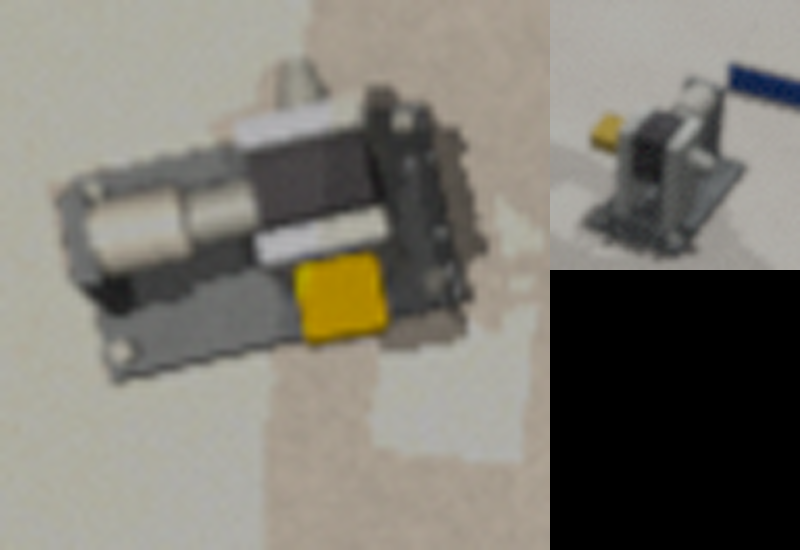

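The head is at (342,298), against the front cheek, and the tip shows behind the rear cheek at (300,85). I'll check the gap, and compute the lever approach.

```bash
python3 - <<'E'
from h import *
s=snap('top');K=8
c,b,e,d=190,205,230,240;u=cv2.resize(s['img'][b:d,c:e],None,fx=K,fy=K,interpolation=2)
m=cv2.inRange(cv2.cvtColor(u,cv2.COLOR_BGR2HSV),(20,130,80),(36,255,255))
cn=max(cv2.findContours(m,0,1)[0],key=cv2.contourArea)[:,0]
w=np.array([ray(s,c+(x+.5)/K-.5,b+(y+.5)/K-.5,.088)[:2] for x,y in cn])
R_=cv2.minAreaRect((w*1000).astype(np.float32));print(R_,'along',(np.array(R_[0])/1000-[.5514,.2018])@[.986,.168])
hv=cv2.cvtColor(s['img'],cv2.COLOR_BGR2HSV);mm=cv2.inRange(hv,(0,150,60),(8,255,255));mm[:185]=0;mm[:,:345]=0
P=cloud(s)[mm>0];print('grip',len(P),np.nanmean(P,0),np.percentile(P,[2,98],axis=0))
yy,xx=np.nonzero(mm);print(xx.mean(),yy.mean(),ray(s,xx.mean(),yy.mean(),.2))
delta([.49,-.252,.157],91.5)
E
```

```text
((534.7207641601562, 197.8836669921875), (35.429718017578125, 36.845558166503906), 8.010995864868164) along -0.01710367048339845
grip 126 [ 0.55455906 -0.24620366  0.19835928] [[ 0.54112995 -0.26098991  0.16328096]
 [ 0.57352477 -0.23535839  0.20990347]]
374.968253968254 198.8095238095238 [ 0.55419967 -0.24592363  0.2       ]
turn [-0.02 -0.    7.9 ] shift cm [  4.24 -23.48  11.47]
```

Pin home: force stop plus head position agree. Now the lever.

```bash
python3 -c "
from h import *
delta([.48,-.249,.165],91.5)"; python3 -m jog '[[[0,0,7.9,5.2,-5,0,-1],[0,0,7.9,5.2,-9,0,-1],[0,0,7.9,5.2,-13,0,-1],[0,0,7.9,5.2,-17,0,-1],[0,0,7.9,5.2,-21,0,-1],[0,0,7.9,5.2,-23.3,2,-1],[0,0,7.9,5.2,-23.3,6,-1],[0,0,7.9,5.2,-23.3,9,-1],[0,0,7.9,5.2,-23.3,10.7,-1],[0,0,7.9,5.2,-23.3,10.7,-1],[0,0,7.9,5.2,-23.3,10.7,-1],[0,0,7.9,5.2,-23.3,10.7,-1]]]';python3 -c "
from h import *
st();delta([.53,-.249,.165],91.5)"
```

```text
turn [-0.02 -0.    7.9 ] shift cm [  5.17 -23.03  10.67]
time: 16.73
eef_pos: [0.4825, -0.2488, 0.1665]
tool_rot: [0.001, -0.016, 1.0, -0.001]
contact_force: [0.8, 0.3, 0.2]
finger_gap: 0.0002
grasp_force: 0.0
{'time': 16.7333, 'joints': [-0.5707, 0.0172, 1.7346, 0.0002, 1.3875, -2.1739], 'eef_pos': [0.4825, -0.2488, 0.1665], 'tool_rot': [0.001, -0.0162, 0.9999, -0.0006], 'contact_force': [0.8253, 0.2606, 0.1817], 'finger_gap': 0.0002, 'grasp_force': 0.0}
turn [-0.07  0.11  0.36] shift cm [-4.75 -0.17  0.16]
```

```bash
python3 -m jog '[[[0,0,0,-2,0,0,-1],[0,0,0,-4,0,0,-1],[0,0,0,-5,0,0,-1],[0,0,0,-6,0,0,-1],[0,0,0,-7,0,0,-1],[0,0,0,-8,0,0,-1],[0,0,0,-9,0,0,-1],[0,0,0,-9.5,0,0,-1],[0,0,0,-9.5,0,0,-1]]]';python3 -m jog '[[[0,0,0,-0.5,0,0,-1],[0,0,0,-1,0,0,-1],[0,0,0,-1.5,0,0,-1],[0,0,0,-1.5,0,0,-1]]]';python3 -m jog '[[[0,0,0,-0.5,0,0,-1],[0,0,0,-1,0,0,-1],[0,0,0,-1.5,0,0,-1],[0,0,0,-1.5,0,0,-1]]]'; python3 -c "
from h import *
s=snap('scene','v.png');cv2.imwrite('pics/v1.png',cv2.resize(s['img'][190:290,180:270],(540,600),interpolation=2))"
```

```text
time: 17.48
eef_pos: [0.5755, -0.2466, 0.1684]
tool_rot: [-0.001, -0.016, 1.0, -0.001]
contact_force: [-17.4, 1.7, 13.2]
finger_gap: 0.0008
grasp_force: 9.0
time: 17.82
eef_pos: [0.5933, -0.2459, 0.1681]
tool_rot: [0.002, -0.016, 1.0, -0.001]
contact_force: [0.5, -1.0, -0.8]
finger_gap: 0.0005
grasp_force: 0.0
time: 18.15
eef_pos: [0.6074, -0.2451, 0.165]
tool_rot: [0.001, -0.016, 1.0, -0.0]
contact_force: [0.1, -0.2, -0.4]
finger_gap: 0.0004
grasp_force: 0.0
```

View pics/v1.png

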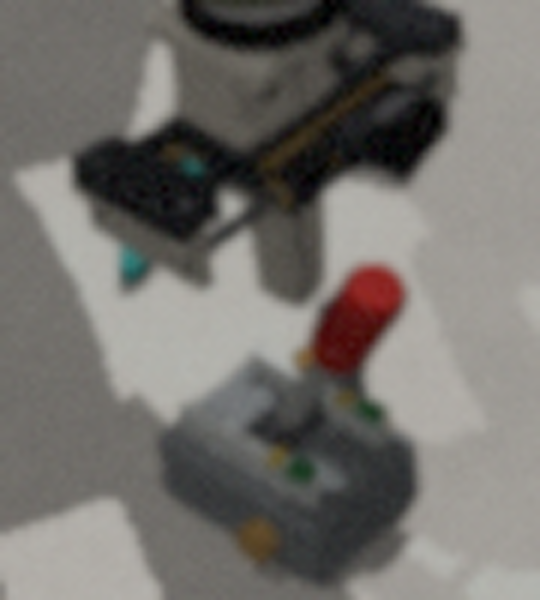

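The lever leans away from the robot, top at zoom (372,290) and clear of the fingers; it snapped over. I'll back off and verify the angle.

```bash
python3 -m jog '[[[0,0,0,3,0,0,-1],[0,0,0,5,0,-4,-1],[0,0,0,5,0,-8,-1],[0,0,0,8,4,-10,-1],[0,0,0,11,8,-10,-1],[0,0,0,13,12,-10,-1],[0,0,0,13,16,-10,-1],[0,0,0,13,20,-10,-1],[0,0,0,13,20,-10,-1],[0,0,0,13,20,-10,-1]]]'; python3 - <<'E'
from h import *
S=snap('scene');s=snap('top')
for q in (s,S):
    hv=cv2.cvtColor(q['img'],cv2.COLOR_BGR2HSV);m=cv2.inRange(hv,(0,150,60),(8,255,255));P=cloud(q);
    k=(m>0)&(abs(P[...,1]+.25)<.06)&(P[...,2]>.1)&(P[...,0]<.8);P=P[k];print(len(P),P.mean(0),np.percentile(P,[2,98],axis=0).round(3).tolist())
    for a in(.13,.14,.15,.16,.17,.18,.19):
        j=abs(P[:,2]-a)<.006
        if j.sum()>3:print('grip',a,P[j].mean(0).round(4),j.sum())
b=cv2.resize(S['img'][190:290,180:270],(360,400),interpolation=2);a=cv2.resize(s['img'][150:250,320:410],(360,400),interpolation=2)
cv2.imwrite('pics/w.png',np.hstack([a,b]))
st()
E
```

```text
time: 19.03
eef_pos: [0.4696, -0.0461, 0.2651]
tool_rot: [0.001, -0.017, 1.0, 0.0]
contact_force: [-0.2, -1.5, 0.2]
finger_gap: 0.0006
grasp_force: 0.0
216 [ 0.64673843 -0.24351828  0.17547018] [[0.626, -0.257, 0.141], [0.673, -0.232, 0.198]]
grip 0.14 [ 0.6283 -0.2429  0.142 ] 12
grip 0.15 [ 0.6311 -0.242   0.1499] 23
grip 0.16 [ 0.6351 -0.2436  0.1605] 41
grip 0.17 [ 0.6408 -0.2426  0.17  ] 39
grip 0.18 [ 0.6484 -0.2438  0.1802] 41
grip 0.19 [ 0.6587 -0.2441  0.1904] 78
135 [ 0.6605824  -0.25512684  0.17576656] [[0.641, -0.263, 0.141], [0.675, -0.237, 0.196]]
grip 0.14 [ 0.6498 -0.2593  0.1418] 10
grip 0.15 [ 0.6492 -0.2607  0.1513] 17
grip 0.16 [ 0.653  -0.2604  0.16  ] 20
grip 0.17 [ 0.6597 -0.2596  0.1702] 16
grip 0.18 [ 0.6667 -0.2565  0.1816] 27
grip 0.19 [ 0.6653 -0.25    0.1899] 57
{'time': 19.1333, 'joints': [-0.2124, -0.2316, 1.7852, -0.0004, 1.5873, -1.8164], 'eef_pos': [0.4701, -0.0492, 0.2648], 'tool_rot': [0.0003, -0.0166, 0.9999, -0.0003], 'contact_force': [-0.0086, -1.2977, 0.1798], 'finger_gap': 0.0003, 'grasp_force': 0.0}
```

View pics/w.png

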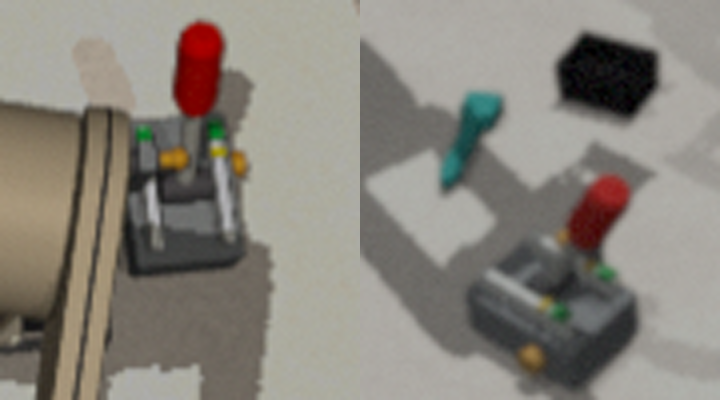

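The grip leans about 0.49–0.52 rad past upright, so the joint is at about 0.94–0.97, inside the float notch. In the picture it leans over the green marks, top at (200,40) in the left half. The hand is clear, so I'm handing in.

```bash
python3 -c "
from h import *
print(r.close_job())"
```

```text
the job is handed in; nothing more can be done
None
```

I handed the job in at about 19 s, with no verdict returned: the steel pin is home in the fork, the red lever rests in the float notch at about 0.95 rad, the hand is clear of both, and nothing was moved near the bottle, slide box or jar.

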